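# Hold a fresh stopper over the open flask

## Robot

A 6-joint arm with a two-finger parallel gripper is mounted at the origin on the work surface. World frame = base frame: x ahead of the robot, y to its left, z up, the work surface at z = 0. Lengths are in m, angles in rad, forces in N, time in s.
With the tool pointing down it reaches from about 0.35 to 0.975 m from the base axis. Payload 4.9 kg.
Tool frame: the origin (TCP) lies on the centre line of the jaws, within the pads' length; the fingertips stand 19 mm ahead of it and the grasp point (between the pads) is the TCP; z points along the fingers, y is the line along which they close (so a half turn about z gives the same grasp; the last joint's range is limited). The gripper opens to 85 mm and grips with 20 to 120 N. Pads are 22 mm wide; open, the fingers measure 114 mm over their backs; the gripper's body (76 mm by 85 mm) begins 54 mm behind the grasp point. The pads swing forward as they close: fully open they stand 13 mm farther back than shut.
Start: joints at [1.032, 0.053, 1.613, -0, 1.476, -0.119], TCP at [0.255, 0.571, 0.25] pointing down, gripper open.
Joint ranges: [-3.01, 3.01], [-1.01, 2.22], [0.06, 2.58], [-1.02, 4.17], [0.09, 2.62], [-3.14, 3.14]. Speed limits (rad/s): [2.57, 2.57, 3.14, 3.14, 3.14, 3.14].

## Interface

Orientations are given as a unit quaternion [w, x, y, z].
In Python, from plant import state, grab_frame, ticket, spotter gives the robot as it stands.
- The arm moves only by the tool apply_moves, never from a script. Its argument "series" is a list of rows, each an object of numbers: "jaw": the closure, from 0 (fully open) to 1 (shut); "dx", "dy", "dz": the shift along the tool's x, y, z in mm; "turn": the turn about the tool's z in rad. A call has 1 to 5 rows; each row is the pose to reach, as a shift and turn from the pose commanded when the call began, along the tool's axes at that moment; what a row does not reach only later rows make up. A row lasts 1/12 s, in which the tool goes at most 41.7 mm and 7.16 degrees, less where a joint would pass 70% of its speed; a pose out of reach is approached as far as the arm can. A call with a gripper value outside its range is refused whole. The fingers move at their own pace and stop on an object; the grip force is fixed at half the most. Time passes only in rows, so rows that repeat a pose let the fingers close. It gives the time, the measured TCP pose, the force, the opening and the grip force at its end, in the units of the state.
- state(): the state, without advancing time (a new reading comes with each control period).
- grab_frame(name): name is "scene" or "top"; returns a dict with "pixels" (384x512x3 uint8, red, green, blue), "mtx" (3x3 intrinsics, pixels), "camera_from_world" (4x4, takes a point from world to camera coordinates). Camera axes: x right, y down, z forward; pixel columns grow to the right and rows downward; lengths in m; the calibration is good to about 2 mm. A picture is of the moment at which its call begins. There is no depth.
- ticket.job_done(): hands the job in; it is judged then, once.
Trained networks look in a picture, given as the dict that the camera call returned (one of the last four; its "shot" number tells which), for a name from the list of things; names that differ only in an ending like _2 or _b are one class to them, and where a whole thing is asked for, a point or a joint stands for the part that bears it (a point fixed in the world has none). Each returns a list of dicts, best first, with "conf" (0 to 1); they miss things now and then, are a little off and sometimes report something else, mostly with a low value. They report only what shows in the picture. A call takes as long as a camera call. They do not tell look-alikes from the thing itself.
- spotter.outline_of(picture, target): "region" (384x512 bool, what is visible of it) and "extent" ([left, top, right, bottom] in pixels, round what is visible of it).
The state is a dict: "time": time; "joint_pos": joint angles; "joint_vel": joint speeds; "joint_efforts": joint torques, N m; "tool_pos": TCP position; "tool_rot": TCP orientation; "contact_force": force on the tool from outside, world axes, zero at the start; "ft_torque": the same for the moment, N m; "gripper_width": opening from 0.0 (shut) to 1.0 (fully open); "grasp_force": force on a finger pad.
Only numpy, scipy, OpenCV 4.12 (cv2) and the standard library are available. Lean on these libraries where they do the work, as an engineer would, in place of code of your own. Each camera call takes 0.05 s, during which the arm holds its last target. There are 200 camera calls.

## Task

Press the red ejector slide of the stopper dispenser fully home so that it pushes one clean T-stopper out onto the open rails, then take that stopper by its wooden head, carry it over the bottles, and hold it upright and centred about one centimetre above the mouth of the one flask that has no stopper, so that I can blow argon into the neck before it is closed. The stopper must not touch the flask or ever drop onto the counter, and leave the flasks, bottles, can and glass standing where they are; finish while still holding the stopper there, do not insert it or let go.

Things in the scene. Friction and masses are not known exactly. Their poses are not given: they have to be found in the camera images.
- dispenser: Steel stopper dispenser screwed to the counter. Origin: underside of its base, below the ejector station; +x is the ejection direction, z up. Stoppers hang by the head on rails 22 mm apart (28 mm over the outsides, top z 60 mm); a row of five waits under a clear cover (38 mm wide, top z 77 mm) from y +19 to -219 mm. Base x -78 to +30 mm, 66 mm wide, 8 mm thick.
- rail_out (a point): Point between the open rails where the ejected stopper hangs upright: 45 mm along the dispenser's +x from its origin, level with the rails' top (60 mm above the counter). The cover ends 26 mm before it; the rails end at a low stop 17 to 21 mm past it (top z 66 mm). Only free air beside and below. As the slide springs back, the row moves up under the cover.
- ejector (a joint): Ejector slide, in m: 0 at rest, 0.045 pressed fully home against its stop; moves along the dispenser's +x. A spring returns it: about 3 N to start it, 9 N at full press. A full press shifts the lowest stopper 45 mm, out from under the cover onto the open rails.
- push_face (a point): Centre of the rear face (the one to push, looking to the dispenser's -x) of the ejector's red push plate, 36 mm wide and 34 mm tall. At rest it lies at x = -82 mm, y = 0, z = 66 mm in the dispenser frame, and it moves with the slide. Behind it is free air, below it only the 8 mm base plate; fingertips may follow it all the way.
- stopper: The T-stopper at the ejector station (end of the row), the one ejected: pale wooden head 30 mm diameter, 12 mm tall, on a cork shank 19 mm diameter, 18 mm long (30 mm in all), about 18 g. Origin: centre of the underside of the cork shank; z up through the head. On the rails the origin is at z 42 mm and the head spans z 60 to 72 mm.
- flask_open: The one flask without a stopper: amber glass, round bulb 87 mm across, slender neck 27 mm, lip 32 mm across with a straight bore of 20 mm, 190 mm tall. Loose on the counter. Origin: centre of its underside.
- mouth (a point): Centre of the open flask's mouth, level with the top of its lip (190 mm above its underside).
- flask_1: Bystander: glass flask shaped like flask_open but closed with a pale T-stopper, 202 mm tall in all, bulb 87 mm across. Loose. Origin: centre of its underside.
- flask_2: Bystander: glass flask shaped like flask_open but closed with a pale T-stopper, 202 mm tall in all, bulb 87 mm across. Loose. Origin: centre of its underside.
- flask_3: Bystander: glass flask shaped like flask_open but closed with a pale T-stopper, 202 mm tall in all, bulb 87 mm across. Loose. Origin: centre of its underside.
- half_1: Bystander: green half-size wine bottle, 60 mm across, 240 mm tall, paper label. Loose. Origin: centre of its underside.
- half_2: Bystander: green half-size wine bottle, 60 mm across, 240 mm tall, paper label. Loose. Origin: centre of its underside.
- half_3: Bystander: green half-size wine bottle, 60 mm across, 240 mm tall, paper label. Loose. Origin: centre of its underside.
- gas_can: Bystander: blue and silver argon spray can, 66 mm across, 188 mm tall, with a thin red straw. Loose. Origin: centre of its underside.
- tasting_glass: Bystander: stemmed tasting glass, 65 mm across, 155 mm tall. Loose. Origin: centre of its underside.
Mind the look-alikes: they are no part of the job. Leave any purple look-alike of the flask_open alone.

How it is judged:
By the outcome, as a careful person would: the job done as asked, in the order asked, and still so for the second after the job is handed in, while the arm keeps its last pose, push and grip.
It also fails if it takes over 64 s, if anything falls off the work surface, if the arm or the gripper's body presses on something with over 40 N, if the wrist force passes 120 N, or if a joint passes its speed limit or range.

## Working session

There is one attempt and no reset: what is moved stays moved. The work goes in short steps, Python scripts to look and compute and a tool call to move; the robot and the scene stay as the last step left them, time stands still between calls to the robot, and variables do not carry over. Pictures are saved under pics/ and viewed, at most 10 in all, crops included, and the job is handed in when it is done.

Besides the shell and the picture viewer there is one more tool, called after "Request:" as a command line: name --argument value ..., lists and objects as JSON in quotes. apply_moves: Moves the arm, as the interface text tells. Its arguments: {"type":"object","properties":{"series":{"type":"array","items":{"type":"object","properties":{"jaw":{"type":"number"},"dx":{"type":"number"},"dy":{"type":"number"},"dz":{"type":"number"},"turn":{"type":"number"}}}}},"required":["series"]}

```bash
mkdir -p pics
cat > h.py <<'E'
import numpy as np, cv2
from plant import state, grab_frame, ticket, spotter
def P(f): 
    return f["mtx"]@f["camera_from_world"][:3]
def tri(obs):  # [(frame,(u,v))...]
    A=[]
    for f,(u,v) in obs:
        p=P(f); A+= [u*p[2]-p[0], v*p[2]-p[1]]
    X=np.linalg.svd(np.array(A))[2][-1]; return X[:3]/X[3]
def proj(f,X):
    q=P(f)@np.append(X,1); return q[:2]/q[2]
def onz(f,uv,z):
    p=P(f); A=np.column_stack([p[:,0],p[:,1],-np.array([uv[0],uv[1],1.])])
    s=np.linalg.solve(A,-(p[:,2]*z+p[:,3])); return np.array([s[0],s[1],z])
def save(f,n,crop=None,k=1):
    im=f["pixels"][:,:,::-1]
    if crop: im=im[crop[1]:crop[3],crop[0]:crop[2]]
    cv2.imwrite("pics/"+n,cv2.resize(im,None,fx=k,fy=k,interpolation=cv2.INTER_CUBIC))
E
python3 - <<'E'
from h import *
s=state(); print({k:np.round(v,3) for k,v in s.items()})
F={n:grab_frame(n) for n in("scene","top")}
for n,f in F.items():
    save(f,n+"0.png",k=1.5); print(n,-f["camera_from_world"][:3,:3].T@f["camera_from_world"][:3,3])
    for t in("dispenser","push_face","stopper","flask_open","flask_1","half_1","gas_can","tasting_glass"):
        print(n,t,[(round(d["conf"],2),[int(x) for x in d["extent"]]) for d in spotter.outline_of(f,t)][:7])
E
```

```text
{'time': np.float64(0.0), 'joint_pos': array([ 1.032,  0.053,  1.614, -0.   ,  1.476, -0.119]), 'joint_vel': array([-0.   , -0.   ,  0.001,  0.   , -0.   , -0.   ]), 'joint_efforts': array([ 0.0000e+00, -3.9370e+01, -3.7017e+01, -0.0000e+00,  7.0000e-03,
        0.0000e+00]), 'tool_pos': array([0.254, 0.57 , 0.249]), 'tool_rot': array([-0.   ,  0.208,  0.978, -0.001]), 'contact_force': array([0.343, 0.202, 0.058]), 'ft_torque': array([-0.003, -0.017, -0.013]), 'grasp_force': np.float64(0.0), 'gripper_width': np.float64(0.999)}
scene [1.54078967 0.17770687 0.92995288]
scene dispenser [(0.96, [86, 152, 184, 200])]
scene push_face [(0.73, [163, 151, 181, 166])]
scene stopper []
scene flask_open [(0.86, [284, 172, 318, 237]), (0.77, [185, 223, 225, 297]), (0.68, [196, 184, 233, 251]), (0.61, [198, 150, 231, 212])]
scene flask_1 [(0.69, [359, 173, 394, 245]), (0.67, [361, 134, 391, 205]), (0.56, [291, 134, 322, 197])]
scene half_1 [(0.88, [243, 133, 268, 208]), (0.77, [261, 110, 279, 184]), (0.58, [247, 153, 273, 216])]
scene gas_can [(0.89, [326, 209, 361, 279]), (0.64, [85, 151, 190, 197])]
scene tasting_glass [(0.38, [362, 135, 391, 203])]
top [5.64471582e-01 7.31204211e-04 1.06194838e+00]
top dispenser [(0.92, [345, 217, 453, 264])]
top push_face [(0.78, [358, 241, 370, 264])]
top stopper []
top flask_open [(0.86, [200, 189, 233, 221]), (0.77, [276, 156, 305, 184]), (0.73, [289, 206, 322, 233]), (0.57, [347, 210, 454, 264])]
top flask_1 [(0.84, [205, 241, 237, 268]), (0.82, [127, 193, 169, 220]), (0.69, [129, 248, 169, 281])]
top half_1 [(0.71, [244, 179, 264, 203]), (0.56, [255, 214, 276, 236]), (0.56, [250, 255, 272, 283]), (0.39, [346, 213, 455, 262])]
top gas_can [(0.72, [160, 143, 193, 178])]
top tasting_glass [(0.83, [237, 143, 262, 171])]
```

View pics/scene0.png

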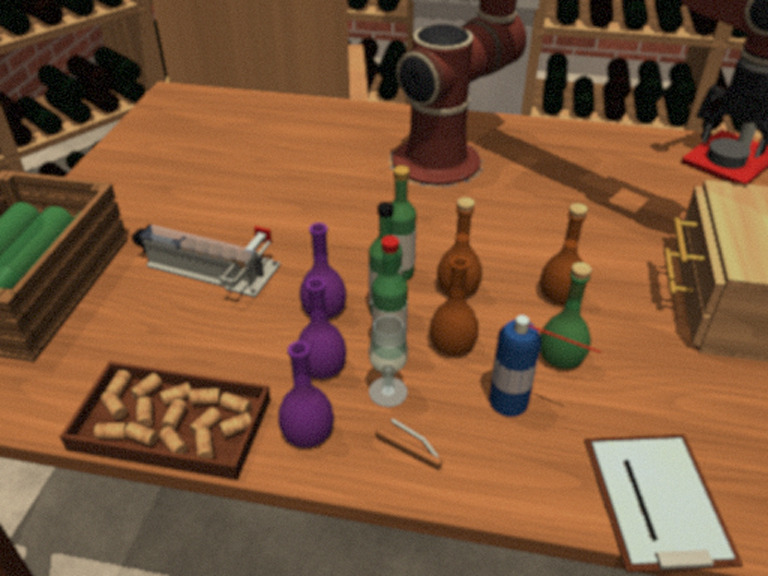

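View pics/top0.png

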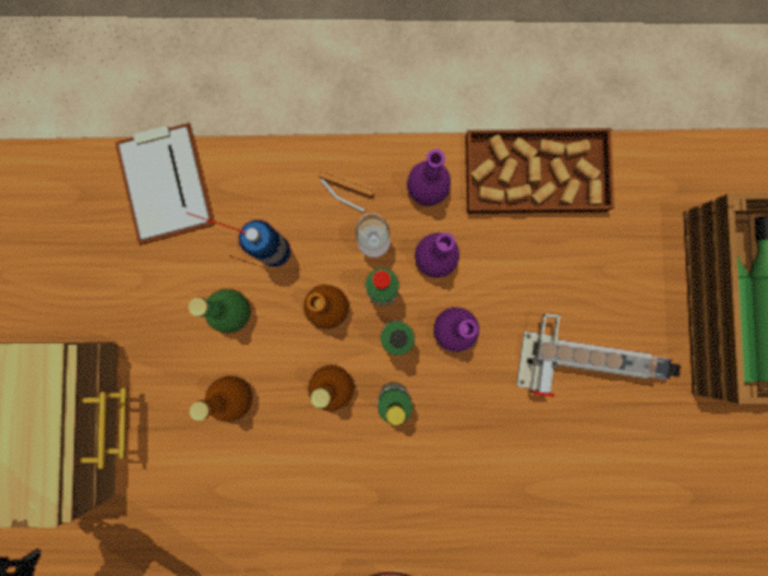

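The scene view shows the dispenser at about (205,255)/1.5 with the red push plate at (262,235)/1.5, nearest the robot. The open amber flask's mouth is at about (460,262)/1.5. In the top view the mouth is at (316,302)/1.5, the red plate at (542,394)/1.5 and the open rails at (550,322)/1.5. The purple flasks are the look-alikes.

Run:
```python
from h import *
a=grab_frame("scene"); b=grab_frame("top")
def c(f,x0,y0,w,h,k): return cv2.resize(f["pixels"][y0:y0+h,x0:x0+w,::-1],None,fx=k,fy=k,interpolation=cv2.INTER_CUBIC)
# scale 5
l1=np.hstack([c(a,130,140,80,60,5),c(b,340,205,80,60,5)])
l2=np.hstack([c(a,275,160,80,60,5),c(b,195,180,80,60,5)])
cv2.imwrite("pics/crops.png",np.vstack([l1,l2]))
```

```text
(no output)
```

View pics/crops.png

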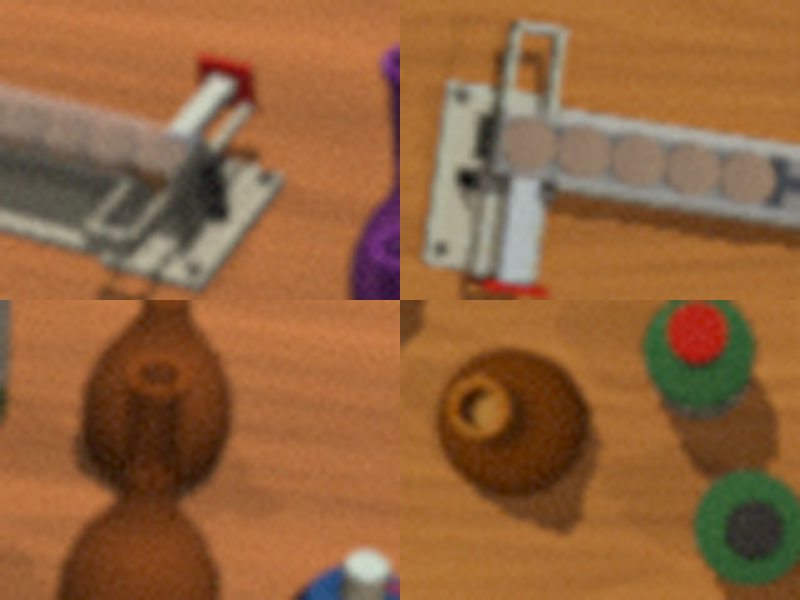

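```bash
cat > fit.py <<'E'
from h import *
from scipy.optimize import least_squares
a=grab_frame("scene"); b=grab_frame("top")
S=lambda x,y,ox,oy:((x+.5)/5-.5+ox,(y+.5)/5-.5+oy)
sc=lambda x,y:S(x,y,130,140); tp=lambda x,y:S(x-400,y,340,205)
obs=[(b,(30,33,8),tp(447,81)),(b,(-78,33,8),tp(425,263)),(b,(66,0,66),tp(541,28)),(b,(0,0,72),tp(528,142)),
(b,(-82,18,83),tp(481,290)),(a,(-78,33,8),sc(284,178)),(a,(30,33,8),sc(200,290)),(a,(-82,18,83),sc(254,72)),(a,(-82,-18,83),sc(200,56)),(a,(0,0,72),sc(175,152))]
m=[b,a]
def W(q,p):
    c,s=np.cos(q[2]),np.sin(q[2]); x,y,z=np.array(p)/1e3
    return np.array([q[0]+c*x-s*y,q[1]+s*x+c*y,z])
res=lambda q:np.concatenate([proj(f,W(q,p))-np.array(uv) for f,p,uv in obs])
r=least_squares(res,[.5,-.3,0],loss='soft_l1')
print("disp",r.x); print(np.round(r.fun.reshape(-1,2) if 0 else res(r.x).reshape(-1,2),1))
H=tri([(b,tp(528,142)),(a,sc(175,152))]);print("head tri",H)
M=tri([(a,S(158,373-300,275,160)),(b,S(479-400,407-300,195,180))]); print("mouth",M, proj(a,M)-S(158,73,275,160))
for n,p in dict(push=(-82,0,66),rail=(45,0,60)).items(): print(n,W(r.x,p))
for f,uv in [(b,tp(748,178))]: print("row5",onz(f,uv,.072),onz(b,tp(528,142),.072))
E
python3 fit.py
```

```text
disp [ 0.52947571 -0.29381762 -0.16530018]
[[-0.2 -0.3]
 [-1.   0. ]
 [-0.1 -0.7]
 [-0.1  0.2]
 [-0.2 -0.2]
 [ 0.3 -0.6]
 [-0.1 -0.8]
 [-0.1 -1.3]
 [-0.2 -0.7]
 [-3.   0.5]]
head tri [ 0.52891045 -0.28782886  0.07520088]
mouth [0.61469078 0.1181706  0.19060899] [-0.36314886  0.02458838]
push [ 0.44859345 -0.28032465  0.066     ]
rail [ 0.57386232 -0.3012223   0.06      ]
row5 [ 0.5095387  -0.41315903  0.072     ] [ 0.53000387 -0.29399476  0.072     ]
```

```bash
cat >> h.py <<'E'
from scipy.spatial.transform import Rotation as R
D=np.array([.5295,-.294]); YAW=-.167; MOUTH=np.array([.6147,.1182,.1906])
def dw(x,y,z): 
    c,s=np.cos(YAW),np.sin(YAW); return np.array([D[0]+(c*x-s*y)/1e3,D[1]+(s*x+c*y)/1e3,z/1e3])
def go(p,yaw=YAW+np.pi):
    s=state(); w,x,y,z=s["tool_rot"]; r=R.from_quat([x,y,z,w])
    d=r.inv().apply(np.array(p)-s["tool_pos"])*1e3; t=r.as_matrix()[:,0]
    e=(np.arctan2(t[1],t[0])-yaw+np.pi)%(2*np.pi)-np.pi
    print("go",np.round(d,1),"turn",round(e,3),"tilt z",np.round(r.as_matrix()[:,2],3))
E
python3 -c "
from h import *
go(dw(-127,0,350))"
```

```text
go [-480.4 -709.4  -99.7] turn -0.253 tilt z [ 0.  0. -1.]
```

Request:
apply_moves --series '[{"dz":-40,"jaw":1,"turn":-0.12},{"dz":-80,"jaw":1,"turn":-0.24},{"dz":-100,"jaw":1,"turn":-0.255}]'

```text
invalid input at $.series[0]: expected keys jaw, dx, dy, dz, turn
```

```bash
python3 -c "
from h import *
go(dw(-127,0,350))"
```

```text
go [-480.4 -709.4  -99.7] turn -0.253 tilt z [ 0.  0. -1.]
```

Request:
apply_moves --series '[{"dx":0,"dy":0,"dz":-40,"jaw":1,"turn":-0.12},{"dx":0,"dy":0,"dz":-80,"jaw":1,"turn":-0.24},{"dx":0,"dy":0,"dz":-100,"jaw":1,"turn":-0.253},{"dx":0,"dy":0,"dz":-100,"jaw":1,"turn":-0.253}]'

```text
time: 1.43
tool_pos: [0.2558, 0.5725, 0.3584]
tool_rot: [0.003, 0.083, 0.997, 0.005]
contact_force: [0.6, -0.3, 1.1]
gripper_width: 0.454
grasp_force: 0.0
```

```bash
python3 -c "
from h import *
go(dw(-127,0,350))"
```

```text
go [-2.864e+02 -8.092e+02  5.000e-01] turn 0.001 tilt z [ 0.006  0.01  -1.   ]
```

Request:
apply_moves --series '[{"dx":-19,"dy":-35,"dz":0,"jaw":1,"turn":0},{"dx":-38,"dy":-70,"dz":0,"jaw":1,"turn":0},{"dx":-57,"dy":-105,"dz":0,"jaw":1,"turn":0},{"dx":-76,"dy":-140,"dz":0,"jaw":1,"turn":0},{"dx":-95,"dy":-175,"dz":0,"jaw":1,"turn":0}]'

```text
time: 1.85
tool_pos: [0.3193, 0.3806, 0.3494]
tool_rot: [-0.0, 0.083, 0.997, -0.0]
contact_force: [1.5, -1.1, 0.5]
gripper_width: -0.006
grasp_force: 0.0
```

Request:
apply_moves --series '[{"dx":-19,"dy":-35,"dz":0,"jaw":1,"turn":0},{"dx":-38,"dy":-70,"dz":0,"jaw":1,"turn":0},{"dx":-57,"dy":-105,"dz":0,"jaw":1,"turn":0},{"dx":-76,"dy":-140,"dz":0,"jaw":1,"turn":0},{"dx":-95,"dy":-175,"dz":0,"jaw":1,"turn":0}]'

```text
time: 2.27
tool_pos: [0.3839, 0.1922, 0.3497]
tool_rot: [-0.0, 0.083, 0.997, -0.0]
contact_force: [1.9, -0.2, -0.3]
gripper_width: 0.001
grasp_force: 0.0
```

Request:
apply_moves --series '[{"dx":-19,"dy":-35,"dz":0,"jaw":1,"turn":0},{"dx":-38,"dy":-70,"dz":0,"jaw":1,"turn":0},{"dx":-50,"dy":-105,"dz":0,"jaw":1,"turn":0},{"dx":-50,"dy":-145,"dz":0,"jaw":1,"turn":0},{"dx":-50,"dy":-185,"dz":0,"jaw":1,"turn":0}]'

```text
time: 2.68
tool_pos: [0.4021, 0.0016, 0.3494]
tool_rot: [-0.001, 0.083, 0.997, 0.0]
contact_force: [0.7, 0.2, -0.5]
gripper_width: 0.003
grasp_force: 0.0
```

```bash
python3 -c "
from h import *
print(state()['tool_pos'],state()['joint_pos']);go(dw(-127,0,350))"
```

```text
[0.40208298 0.00158181 0.34944064] [-1.81623627e-01 -5.47160029e-01  1.94969183e+00 -6.72645191e-05
  1.74017066e+00 -1.58562654e+00]
go [ -47.7 -270.3   -0.6] turn 0.0 tilt z [-0.001  0.    -1.   ]
```

Request:
apply_moves --series '[{"dx":-9,"dy":-40,"dz":0,"jaw":1,"turn":0},{"dx":-18,"dy":-80,"dz":0,"jaw":1,"turn":0},{"dx":-27,"dy":-120,"dz":0,"jaw":1,"turn":0},{"dx":-36,"dy":-160,"dz":0,"jaw":1,"turn":0},{"dx":-44,"dy":-200,"dz":0,"jaw":1,"turn":0}]'

```text
time: 3.1
tool_pos: [0.4122, -0.2033, 0.3497]
tool_rot: [0.0, 0.084, 0.996, 0.0]
contact_force: [0.8, -0.3, 0.2]
gripper_width: -0.002
grasp_force: 0.0
```

Request:
apply_moves --series '[{"dx":0,"dy":-35,"dz":10,"jaw":1,"turn":0},{"dx":0,"dy":-60,"dz":40,"jaw":1,"turn":0},{"dx":0,"dy":-60,"dz":80,"jaw":1,"turn":0},{"dx":0,"dy":-60,"dz":120,"jaw":1,"turn":0},{"dx":0,"dy":-60,"dz":150,"jaw":1,"turn":0}]'

```text
time: 3.52
tool_pos: [0.4012, -0.26, 0.1961]
tool_rot: [-0.002, 0.084, 0.996, 0.001]
contact_force: [0.5, -0.1, -0.2]
gripper_width: 0.005
grasp_force: 0.0
```

```bash
python3 -c "
from h import *
f=grab_frame('top');save(f,'t1.png',(300,180,460,300),5)
go(dw(-127,0,75))"
```

```text
go [ -9.5 -15.2 114.4] turn -0.001 tilt z [-0.011  0.01  -1.   ]
```

View pics/t1.png

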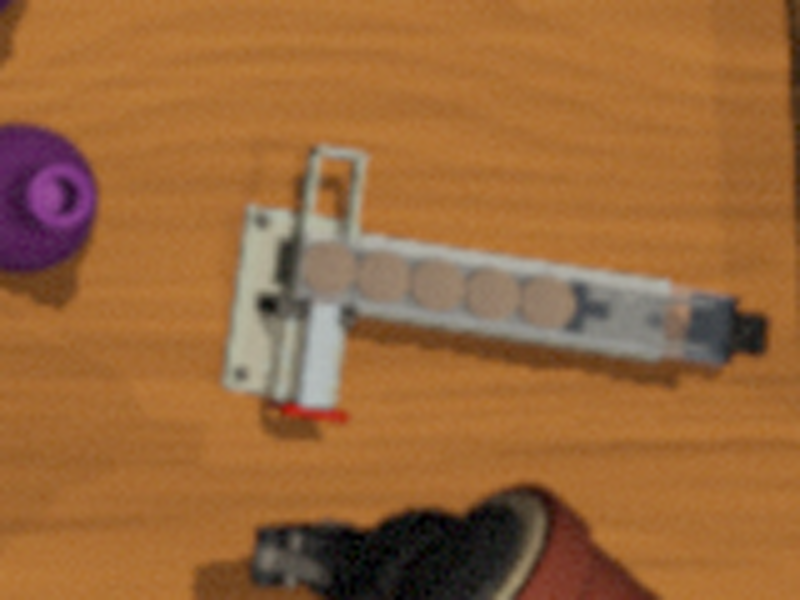

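The gripper, at (290,555) in the crop, is behind and in line with the red plate at (315,412), with free space between them. Next it descends.

Request:
apply_moves --series '[{"dx":6,"dy":-10,"dz":35,"jaw":1,"turn":0},{"dx":6,"dy":-10,"dz":70,"jaw":1,"turn":0},{"dx":6,"dy":-10,"dz":105,"jaw":1,"turn":0},{"dx":6,"dy":-10,"dz":122,"jaw":1,"turn":0},{"dx":6,"dy":-10,"dz":122,"jaw":1,"turn":0}]'

```text
time: 3.98
tool_pos: [0.3926, -0.2668, 0.074]
tool_rot: [-0.004, 0.083, 0.997, 0.003]
contact_force: [-1.0, -0.2, 0.1]
gripper_width: -0.002
grasp_force: 0.0
```

```bash
python3 -c "
from h import *
print(state()['contact_force']);go(dw(-100,0,75))"
```

```text
[-1.02048551 -0.16342643  0.06588496]
go [-39.5  -4.   -1.4] turn -0.0 tilt z [-0.007  0.006 -1.   ]
```

Request:
apply_moves --series '[{"dx":-20,"dy":-4,"dz":-1,"jaw":1,"turn":0},{"dx":-35,"dy":-4,"dz":-1,"jaw":1,"turn":0},{"dx":-45,"dy":-4,"dz":-1,"jaw":1,"turn":0},{"dx":-55,"dy":-4,"dz":-1,"jaw":1,"turn":0},{"dx":-55,"dy":-4,"dz":-1,"jaw":1,"turn":0}]'

```text
time: 4.4
tool_pos: [0.4501, -0.2831, 0.081]
tool_rot: [0.0, 0.083, 0.997, -0.001]
contact_force: [-4.7, 0.5, 2.0]
gripper_width: -0.002
grasp_force: 2.1
```

```bash
python3 -c "
from h import *
print(state()['contact_force']);go(dw(-48,0,75))"
```

```text
[-4.71107259  0.48909913  2.04880407]
go [-32.1   2.4   6. ] turn 0.001 tilt z [ 0.    -0.001 -1.   ]
```

Request:
apply_moves --series '[{"dx":-10,"dy":2,"dz":2,"jaw":1,"turn":0},{"dx":-18,"dy":2,"dz":4,"jaw":1,"turn":0},{"dx":-24,"dy":2,"dz":4,"jaw":1,"turn":0},{"dx":-24,"dy":2,"dz":4,"jaw":1,"turn":0}]'

```text
time: 4.73
tool_pos: [0.472, -0.2841, 0.0755]
tool_rot: [-0.002, 0.083, 0.997, 0.0]
contact_force: [-6.2, 0.8, 4.0]
gripper_width: -0.001
grasp_force: 3.3
```

```bash
python3 -c "
from h import *
print(state()['contact_force']);go(dw(-48,0,75))"
```

```text
[-6.18282782  0.84615811  3.98975283]
go [-10.4  -0.3   0.5] turn 0.001 tilt z [-0.003  0.001 -1.   ]
```

Request:
apply_moves --series '[{"dx":-5,"dy":0,"dz":0,"jaw":1,"turn":0},{"dx":-9,"dy":0,"dz":0,"jaw":1,"turn":0},{"dx":-11,"dy":0,"dz":0,"jaw":1,"turn":0},{"dx":-11,"dy":0,"dz":0,"jaw":1,"turn":0}]'

```text
time: 5.07
tool_pos: [0.482, -0.2857, 0.0754]
tool_rot: [-0.002, 0.083, 0.997, 0.001]
contact_force: [-8.4, 2.0, 4.2]
gripper_width: -0.003
grasp_force: 4.0
```

Request:
apply_moves --series '[{"dx":-2,"dy":0,"dz":0,"jaw":1,"turn":0},{"dx":-2,"dy":0,"dz":0,"jaw":1,"turn":0}]'

```text
time: 5.23
tool_pos: [0.4823, -0.2857, 0.0754]
tool_rot: [-0.005, 0.083, 0.997, 0.001]
contact_force: [-15.1, 2.6, 8.3]
gripper_width: -0.002
grasp_force: 7.5
```

```bash
python3 -c "
from h import *
print(state()['contact_force']);go(dw(-48,0,75))"
```

```text
[-15.09272837   2.64301918   8.32486713]
go [ 0.1 -0.3  0.4] turn 0.001 tilt z [-0.009  0.003 -1.   ]
```

Force jumped from 8 to 15 N with no further travel, so the slide is home. I'll retreat and look.

Request:
apply_moves --series '[{"dx":10,"dy":0,"dz":0,"jaw":1,"turn":0},{"dx":25,"dy":0,"dz":0,"jaw":1,"turn":0},{"dx":45,"dy":0,"dz":0,"jaw":1,"turn":0},{"dx":75,"dy":0,"dz":0,"jaw":1,"turn":0},{"dx":85,"dy":0,"dz":-20,"jaw":1,"turn":0}]'

```text
time: 5.65
tool_pos: [0.3968, -0.269, 0.0908]
tool_rot: [-0.004, 0.084, 0.996, 0.003]
contact_force: [0.2, 0.3, 0.0]
gripper_width: -0.003
grasp_force: 0.0
```

Request:
apply_moves --series '[{"dx":0,"dy":0,"dz":-40,"jaw":0,"turn":0},{"dx":0,"dy":0,"dz":-80,"jaw":0,"turn":0},{"dx":0,"dy":0,"dz":-90,"jaw":0,"turn":0},{"dx":0,"dy":0,"dz":-90,"jaw":0,"turn":0}]'

```text
time: 5.98
tool_pos: [0.404, -0.2743, 0.1913]
tool_rot: [0.005, 0.083, 0.997, -0.003]
contact_force: [-0.3, -0.4, -0.2]
gripper_width: 0.563
grasp_force: 0.0
```

Run:
```python
from h import *
a=grab_frame("scene"); b=grab_frame("top")
def c(f,x0,y0,w,h,k): return cv2.resize(f["pixels"][y0:y0+h,x0:x0+w,::-1],None,fx=k,fy=k,interpolation=cv2.INTER_CUBIC)
cv2.imwrite("pics/e1.png",np.hstack([c(a,135,145,50,60,8),c(b,345,205,50,60,8)]))
for n,f in(("a",a),("b",b)):
    for d in spotter.outline_of(f,"stopper"): print(n,d["conf"],d["extent"])
    print(n,"expected head top", proj(f,dw(45,0,72)), proj(f,dw(45,15,72))) 
go(dw(45,0,150))
```

```text
a 0.44 [147.2, 177.0, 159.0, 187.2]
a 0.2 [285.5, 174.6, 320.4, 239.3]
a expected head top [153.59450192 179.98261607] [158.37122321 181.21338854]
b 0.4 [363.6, 212.5, 370.2, 223.4]
b expected head top [367.44268891 216.98387621] [362.01980413 216.12085772]
go [-175.4   -0.8   33.2] turn 0.0 tilt z [-0.002  0.002 -1.   ]
```

View pics/e1.png

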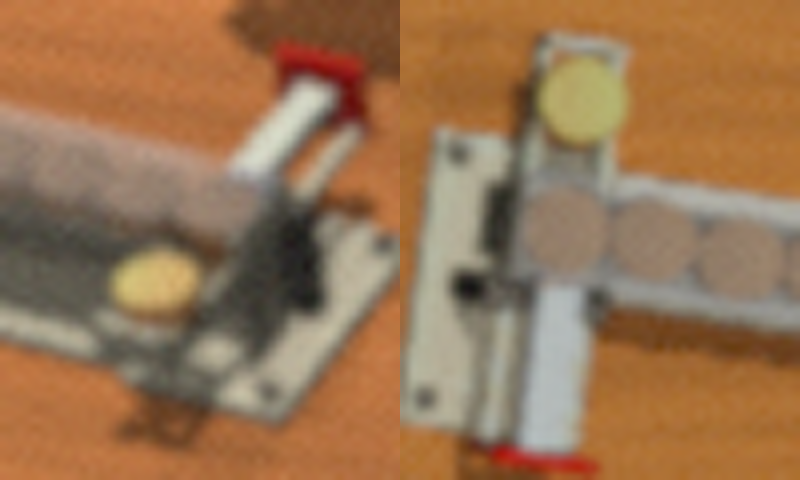

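The ejected yellow head hangs on the open rails at top pixel (367.4,217.2) and scene pixel (154.1,179.6), within 0.5 px of prediction. The slide is back at rest. I'll move over it.

Request:
apply_moves --series '[{"dx":-40,"dy":0,"dz":0,"jaw":0,"turn":0},{"dx":-80,"dy":0,"dz":0,"jaw":0,"turn":0},{"dx":-120,"dy":0,"dz":0,"jaw":0,"turn":0},{"dx":-160,"dy":0,"dz":0,"jaw":0,"turn":0},{"dx":-174,"dy":0,"dz":0,"jaw":0,"turn":0}]'

```text
time: 6.6
tool_pos: [0.5763, -0.3009, 0.182]
tool_rot: [-0.001, 0.083, 0.997, 0.001]
contact_force: [-0.2, -0.7, 0.4]
gripper_width: 1.001
grasp_force: 0.0
```

Request:
apply_moves --series '[{"dx":0,"dy":0,"dz":20,"jaw":0,"turn":0},{"dx":0,"dy":0,"dz":40,"jaw":0,"turn":0},{"dx":0,"dy":0,"dz":40,"jaw":0,"turn":0},{"dx":0,"dy":0,"dz":40,"jaw":0,"turn":0}]'

```text
time: 6.93
tool_pos: [0.5716, -0.3, 0.1415]
tool_rot: [-0.003, 0.083, 0.997, 0.002]
contact_force: [-0.0, -0.7, -0.3]
gripper_width: 1.0
grasp_force: 0.0
```

```bash
python3 -c "
from h import *
go(dw(44.5,0.3,77))"
```

```text
go [-2.4 -1.  64.5] turn 0.0 tilt z [-0.006  0.004 -1.   ]
```

Request:
apply_moves --series '[{"dx":-1,"dy":-1,"dz":20,"jaw":0,"turn":0},{"dx":-1,"dy":-1,"dz":40,"jaw":0,"turn":0},{"dx":-1,"dy":-1,"dz":55,"jaw":0,"turn":0},{"dx":-1,"dy":-1,"dz":61,"jaw":0,"turn":0},{"dx":-1,"dy":-1,"dz":61,"jaw":0,"turn":0}]'

```text
time: 7.35
tool_pos: [0.573, -0.3018, 0.0824]
tool_rot: [-0.002, 0.083, 0.997, 0.001]
contact_force: [-0.4, 0.7, 0.4]
gripper_width: 1.0
grasp_force: 0.0
```

```bash
python3 -c "
from h import *
grab_frame('top');grab_frame('top');grab_frame('top');print(state()['contact_force'],state()['tool_pos']);go(dw(44.5,0.3,77))"
```

```text
[0.56170167 0.29375161 0.17960098] [ 0.57490327 -0.30294025  0.08576437]
go [1.8 1.6 8.8] turn 0.0 tilt z [ 0.002 -0.001 -1.   ]
```

Request:
apply_moves --series '[{"dx":2,"dy":1.5,"dz":5,"jaw":0,"turn":0},{"dx":2,"dy":1.5,"dz":8,"jaw":0,"turn":0},{"dx":2,"dy":1.5,"dz":8,"jaw":0,"turn":0}]'

```text
time: 7.75
tool_pos: [0.5722, -0.3004, 0.076]
tool_rot: [-0.0, 0.083, 0.997, 0.0]
contact_force: [0.2, -0.0, 0.6]
gripper_width: 0.998
grasp_force: 0.0
```

```bash
python3 -c "
from h import *
for i in range(3):
  a=grab_frame('scene');b=grab_frame('top');print(state()['contact_force'],state()['tool_pos']);go(dw(44.5,0.3,77))
def c(f,x0,y0,w,h,k): return cv2.resize(f['pixels'][y0:y0+h,x0:x0+w,::-1],None,fx=k,fy=k,interpolation=cv2.INTER_CUBIC)
cv2.imwrite('pics/e2.png',np.hstack([c(a,125,145,50,60,8),c(b,345,190,50,60,8)]))
"
```

```text
[-0.29067186  0.18030638 -0.06537643] [ 0.57242025 -0.30052861  0.07629473]
go [-1.1 -0.4 -0.7] turn 0.0 tilt z [-0.  0. -1.]
[ 0.3023669  -0.53768781 -0.4839073 ] [ 0.57258643 -0.30066632  0.07650694]
go [-0.9 -0.3 -0.5] turn 0.0 tilt z [ 0. -0. -1.]
[-0.08975225  0.72796884  1.1491589 ] [ 0.57260485 -0.30074306  0.07653657]
go [-0.9 -0.2 -0.5] turn 0.0 tilt z [ 0. -0. -1.]
```

View pics/e2.png

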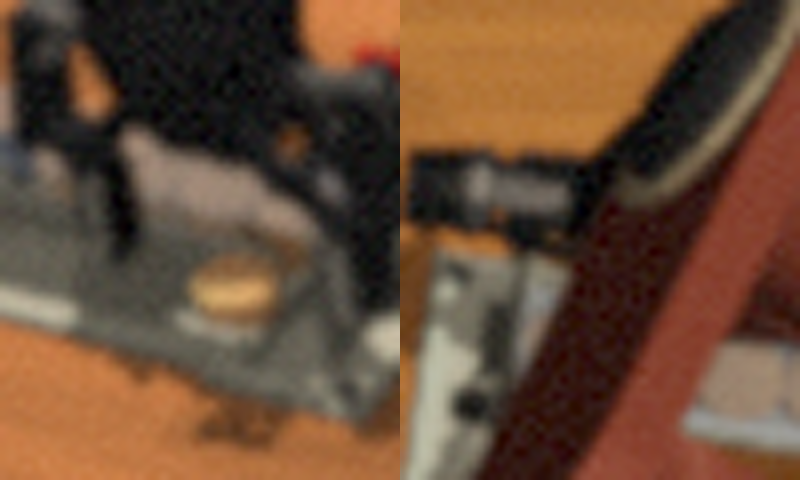

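The head at crop (235,285) sits between the fingertips at (120,255) and (365,310). I'll close the gripper.

Request:
apply_moves --series '[{"dx":-1,"dy":0,"dz":0,"jaw":1,"turn":0},{"dx":-1,"dy":0,"dz":0,"jaw":1,"turn":0},{"dx":-1,"dy":0,"dz":0,"jaw":1,"turn":0},{"dx":-1,"dy":0,"dz":0,"jaw":1,"turn":0},{"dx":-1,"dy":0,"dz":0,"jaw":1,"turn":0}]'

```text
time: 8.47
tool_pos: [0.5734, -0.3021, 0.0768]
tool_rot: [0.0, 0.083, 0.997, -0.002]
contact_force: [-1.3, -3.6, -0.3]
gripper_width: 0.319
grasp_force: 59.5
```

Request:
apply_moves --series '[{"dx":0,"dy":0,"dz":0,"jaw":1,"turn":0},{"dx":0,"dy":0,"dz":0,"jaw":1,"turn":0},{"dx":0,"dy":0,"dz":0,"jaw":1,"turn":0},{"dx":0,"dy":0,"dz":0,"jaw":1,"turn":0},{"dx":0,"dy":0,"dz":0,"jaw":1,"turn":0}]'

```text
time: 8.88
tool_pos: [0.5735, -0.3021, 0.0769]
tool_rot: [0.0, 0.083, 0.997, -0.001]
contact_force: [-1.7, -5.6, 1.5]
gripper_width: 0.323
grasp_force: 59.7
```

Request:
apply_moves --series '[{"dx":0,"dy":0,"dz":-4,"jaw":1,"turn":0},{"dx":0,"dy":0,"dz":-8,"jaw":1,"turn":0},{"dx":0,"dy":0,"dz":-8,"jaw":1,"turn":0}]'

```text
time: 9.13
tool_pos: [0.5735, -0.301, 0.0849]
tool_rot: [0.0, 0.083, 0.997, -0.0]
contact_force: [-0.3, -2.5, -0.2]
gripper_width: 0.322
grasp_force: 59.4
```

Lifted freely. I'll raise it and look.

Request:
apply_moves --series '[{"dx":0,"dy":0,"dz":-30,"jaw":1,"turn":0},{"dx":0,"dy":0,"dz":-70,"jaw":1,"turn":0},{"dx":0,"dy":0,"dz":-110,"jaw":1,"turn":0},{"dx":0,"dy":0,"dz":-150,"jaw":1,"turn":0},{"dx":0,"dy":0,"dz":-190,"jaw":1,"turn":0}]'

```text
time: 9.55
tool_pos: [0.5734, -0.2996, 0.276]
tool_rot: [-0.0, 0.083, 0.997, 0.001]
contact_force: [0.4, -1.0, 0.2]
gripper_width: 0.321
grasp_force: 60.5
```

Request:
apply_moves --series '[{"dx":0,"dy":0,"dz":-40,"jaw":1,"turn":0},{"dx":0,"dy":0,"dz":-75,"jaw":1,"turn":0},{"dx":0,"dy":0,"dz":-75,"jaw":1,"turn":0},{"dx":0,"dy":0,"dz":-75,"jaw":1,"turn":0}]'

```text
time: 9.88
tool_pos: [0.5746, -0.3005, 0.3534]
tool_rot: [0.003, 0.083, 0.997, -0.001]
contact_force: [-0.0, 0.5, -1.0]
gripper_width: 0.323
grasp_force: 60.5
```

```bash
python3 -c "
from h import *
a=grab_frame('scene'); s=state(); print(s['tool_pos'],s['gripper_width'],s['grasp_force'])
u,v=proj(a,s['tool_pos']).astype(int);print(u,v)
save(a,'e3.png',(u-40,v-30,u+40,v+30),8)
for z in (.36,.37,.38,.40): print(z,); go([*MOUTH[:2],.36]); break
"
```

```text
[ 0.57381601 -0.30018555  0.35005832] 0.32314059770377945 60.46012043952942
138 90
0.36
go [ 28.8 419.4  -9.7] turn 0.001 tilt z [ 0.002  0.    -1.   ]
```

View pics/e3.png

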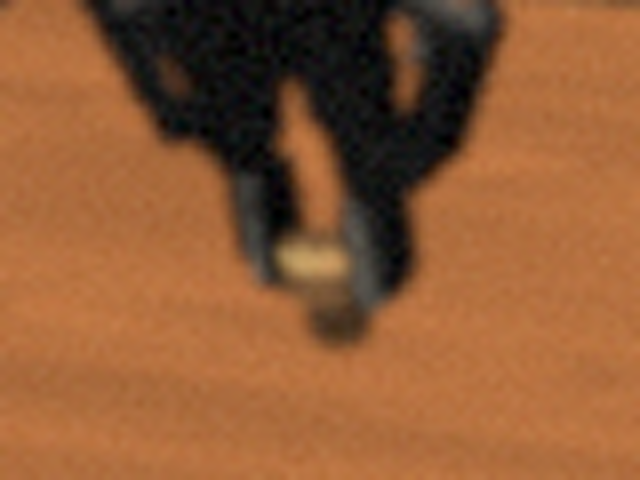

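The stopper is held upright between the fingertips: head at (313,258) in the crop, shank below it at (335,318). Next, check neighbour clearance and carry it.

```bash
python3 -c "
from h import *
b=grab_frame('top')
for n,u,v,z in(('red',382,280,.24),('black',398,339,.24),('yellow',396,414,.24),('glass',373,232,.155),('can',252,235,.188),('amber',320,398,.202),('green',198,306,.202),('purple',468,328,.19),('mouth',316,302,.19)):
  X=onz(b,((u+.5)/1.5-.5,(v+.5)/1.5-.5),z); print(n,np.round((X-MOUTH)*1e3))
"
```

```text
red [  30. -111.   49.]
black [ -61. -134.   49.]
yellow [-174. -130.   49.]
glass [121. -95. -36.]
can [112. 105.  -3.]
amber [-154.  -10.   11.]
green [ -6. 188.  11.]
purple [ -45. -249.   -1.]
mouth [-0. -2. -1.]
```

Request:
apply_moves --series '[{"dx":3,"dy":40,"dz":0,"jaw":1,"turn":0},{"dx":6,"dy":80,"dz":0,"jaw":1,"turn":0},{"dx":9,"dy":120,"dz":0,"jaw":1,"turn":0},{"dx":12,"dy":160,"dz":0,"jaw":1,"turn":0},{"dx":14,"dy":200,"dz":0,"jaw":1,"turn":0}]'

```text
time: 10.4
tool_pos: [0.5917, -0.099, 0.3459]
tool_rot: [-0.003, 0.083, 0.997, 0.001]
contact_force: [1.0, 0.2, -0.8]
gripper_width: 0.317
grasp_force: 60.5
```

Request:
apply_moves --series '[{"dx":3,"dy":40,"dz":0,"jaw":1,"turn":0},{"dx":6,"dy":80,"dz":0,"jaw":1,"turn":0},{"dx":9,"dy":120,"dz":0,"jaw":1,"turn":0},{"dx":12,"dy":160,"dz":0,"jaw":1,"turn":0},{"dx":14,"dy":190,"dz":0,"jaw":1,"turn":0}]'

```text
time: 10.82
tool_pos: [0.6093, 0.0918, 0.3459]
tool_rot: [-0.003, 0.082, 0.997, 0.0]
contact_force: [-0.2, -0.1, -0.2]
gripper_width: 0.318
grasp_force: 60.5
```

```bash
python3 -c "
from h import *
for i in range(5): grab_frame('top')
go([*MOUTH[:2],.27]);print(state()['gripper_width'],state()['grasp_force'],state()['tool_pos'])
"
```

```text
go [-0.  30.3 76.9] turn 0.001 tilt z [-0.004 -0.    -1.   ]
0.32584678017465757 60.471686124801636 [0.60994221 0.08829964 0.34692652]
```

Request:
apply_moves --series '[{"dx":0,"dy":20,"dz":0,"jaw":1,"turn":0},{"dx":0,"dy":30,"dz":0,"jaw":1,"turn":0},{"dx":0,"dy":30,"dz":30,"jaw":1,"turn":0},{"dx":0,"dy":30,"dz":60,"jaw":1,"turn":0},{"dx":0,"dy":30,"dz":77,"jaw":1,"turn":0}]'

```text
time: 11.48
tool_pos: [0.6144, 0.117, 0.2683]
tool_rot: [-0.002, 0.084, 0.996, -0.0]
contact_force: [-0.2, -0.3, -0.4]
gripper_width: 0.316
grasp_force: 60.5
```

```bash
python3 -c "
from h import *
for i in range(4): a=grab_frame('scene')
b=grab_frame('top')
go([*MOUTH[:2],.2354]);print(state()['gripper_width'],state()['grasp_force'],state()['tool_pos'])
t=state()['tool_pos']
for n,X in(('mouth',MOUTH),('bot',t-[0,0,.035]),('headtop',t-[0,0,.005])): print(n,proj(a,X),proj(b,X))
def c(f,x0,y0,w,h,k): return cv2.resize(f['pixels'][y0:y0+h,x0:x0+w,::-1],None,fx=k,fy=k,interpolation=cv2.INTER_CUBIC)
cv2.imwrite('pics/e4.png',np.hstack([c(a,280,130,50,60,8),c(b,185,170,50,60,8)]))
"
```

```text
go [ 1.7  0.5 38.5] turn -0.001 tilt z [ 0.002  0.    -1.   ]
0.31768616682515616 60.470420122146606 [0.61624077 0.1174349  0.27385707]
mouth [305.84825489 174.23132505] [209.72636413 201.10268499]
bot [306.85250131 158.582586  ] [207.25721099 199.26294141]
headtop [307.75957241 148.18047715] [205.35922753 198.43704458]
```

View pics/e4.png

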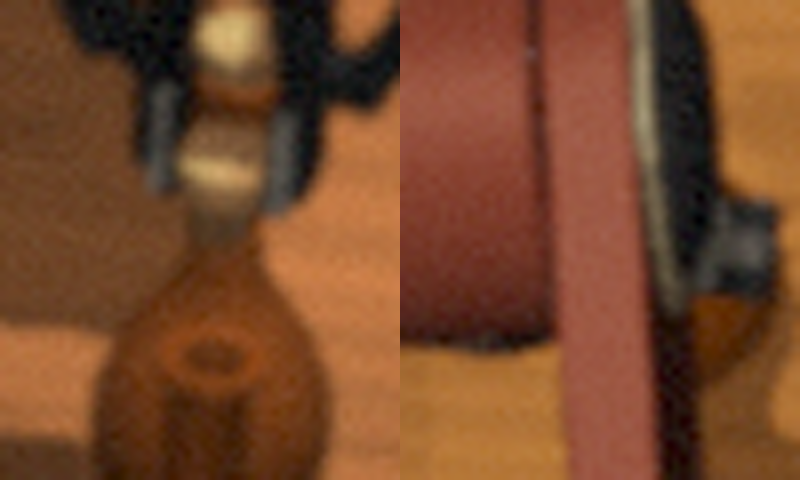

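The scene crop shows the shank bottom at (218,235) directly above the mouth at (213,353), matching projection within 0.5 px. The top view is blocked by the arm. I'll lower to 1 cm.

Request:
apply_moves --series '[{"dx":1.5,"dy":0.5,"dz":10,"jaw":1,"turn":0},{"dx":1.5,"dy":0.5,"dz":20,"jaw":1,"turn":0},{"dx":1.5,"dy":0.5,"dz":27,"jaw":1,"turn":0},{"dx":1.5,"dy":0.5,"dz":32,"jaw":1,"turn":0},{"dx":1.5,"dy":0.5,"dz":32,"jaw":1,"turn":0}]'

```text
time: 12.15
tool_pos: [0.6133, 0.1187, 0.2381]
tool_rot: [-0.002, 0.083, 0.997, -0.0]
contact_force: [0.1, 0.5, -0.6]
gripper_width: 0.319
grasp_force: 60.5
```

```bash
python3 -c "
from h import *
for i in range(10): a=grab_frame('scene')
go([*MOUTH[:2],.2354]);print(state()['tool_pos'])
"
```

```text
go [-0.5 -0.5  5.2] turn 0.0 tilt z [ 0.001  0.    -1.   ]
[0.61431287 0.11878661 0.24063052]
```

Request:
apply_moves --series '[{"dx":-0.5,"dy":-0.5,"dz":2,"jaw":1,"turn":0},{"dx":-0.5,"dy":-0.5,"dz":4,"jaw":1,"turn":0},{"dx":-0.5,"dy":-0.5,"dz":5,"jaw":1,"turn":0},{"dx":-0.5,"dy":-0.5,"dz":5,"jaw":1,"turn":0}]'

```text
time: 12.98
tool_pos: [0.6143, 0.1182, 0.2347]
tool_rot: [-0.0, 0.083, 0.997, -0.0]
contact_force: [-0.8, -0.3, 0.3]
gripper_width: 0.321
grasp_force: 60.5
```

```bash
python3 -c "
from h import *
for i in range(14): a=grab_frame('scene')
s=state();go([*MOUTH[:2],.2354]);print(s['tool_pos'],s['contact_force'],s['grasp_force'])
t=s['tool_pos']
for n,X in(('mouth',MOUTH),('bot',t-[0,0,.035])): print(n,(proj(a,X)-[275,135]+.5)*10-.5)
save(a,'e5.png',(275,135,335,195),10)
"
```

```text
go [-0.1  0.  -0.1] turn 0.0 tilt z [ 0.  0. -1.]
[0.61460966 0.1181868  0.23534885] [-0.33425109  0.29326523  0.85451319] 60.467376708984375
mouth [312.98254886 396.81325051]
bot [315.74929802 364.9569153 ]
```

View pics/e5.png

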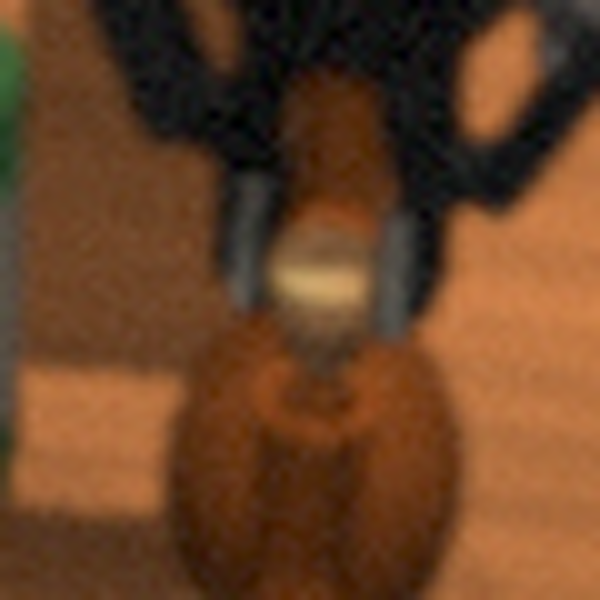

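The shank at (322,350) sits centred just above the lip, which spans 255–378 at row 397. There is no contact and the grip is steady, so I'm handing in.

```bash
python3 -c "
from h import *
print(ticket.job_done())"
```

```text
the job is handed in; nothing more can be done
None
```

I handed the job in with the stopper held upright, centred and about 1 cm above the open amber flask's mouth by my measurements; the hand-in returned no verdict.

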